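Rack the turned bushes and show the odd one to the inspection camera

ROBOT

A 6-joint arm with a two-finger parallel gripper is mounted at the origin on the work surface. World frame = base frame: x ahead of the robot, y to its left, z up, the work surface at z = 0. Lengths are in m, angles in rad, forces in N, time in s.
With the tool pointing down it reaches from about 0.375 to 0.75 m from the base axis. Payload 9 kg.
Tool frame: the origin (TCP) lies between the finger pads; the fingertips stand 19 mm ahead of it and the grasp point (between the pads) is the TCP; y points along the fingers, z is the direction in which the jaws open and shut, and the axes are right-handed (so a half turn about y gives the same grasp; the last joint's range is limited). The gripper opens to 85 mm and grips with 20 to 120 N. Pads are 22 mm wide; open, the fingers measure 114 mm over their backs; the gripper's body (76 mm by 85 mm) begins 54 mm behind the grasp point. The pads swing forward as they close: fully open they stand 13 mm farther back than shut.
Start: joints at [-1.419, 0.104, 0.097, 1.564, 0, 1.353], TCP at [0.217, -0.559, 0.25] pointing down, gripper open.
Joint ranges: [-2.99, 2.99], [-0.84, 1.86], [-1.1, 1.16], [-1.84, 2.11], [-1.51, 1.56], [-3.14, 3.14]. Speed limits (rad/s): [2.22, 2.22, 2.57, 3.14, 3.14, 3.14].

INTERFACE

Orientations are given as a unit quaternion [x, y, z, w].
In Python, from workcell import status, eyes, workorder gives the robot as it stands.
- The arm moves only by the tool arm_command, never from a script. Its argument "increments" is one flat list of numbers, 7 for each row, row after row: the finger opening in mm, from 0 to 85.4, then the shift along the tool's x, y, z in mm, then the turn, a rotation vector about the tool's x, y, z in degrees. In form: [jaw, tx, ty, tz, wx, wy, wz, jaw, tx, ty, tz, wx, wy, wz, ...]. A call has 1 to 8 rows; each row is the pose to reach, as a shift and turn from the pose commanded when the call began, along the tool's axes at that moment; what a row does not reach only later rows make up. A row lasts 1/8 s, in which the tool goes at most 62.5 mm and 10.7 degrees, less where a joint would pass 70% of its speed; a pose out of reach is approached as far as the arm can. A call with a gripper value outside its range is refused whole. The fingers move at their own pace and stop on an object; "newtons" is the grip in N (left out, the last holds). Time passes only in rows, so rows that repeat a pose let the fingers close. It gives the time, the measured TCP pose, the force and the opening at its end, in the units of the state.
- status.read_state(): the state, without advancing time (a new reading comes with each control period).
- eyes.camera(name): name is "side" or "top" or "wrist"; returns (picture, depth): 480x640x3 uint8, red, green, blue; 480x640 float32, m along the optical axis (not along the pixel's ray), 0 where there is no reading.
- eyes.get_calibration(name): a dict with "intrinsics" (3x3 intrinsics, pixels), "D" ([k1, k2, p1, p2, k3] as OpenCV has them; the pictures are not rectified), "cam_to_world" (4x4, takes a point from camera to world coordinates); the wrist camera has in their place "hand_eye" (4x4, takes a point from camera to tool coordinates, whose origin is the TCP and whose axes are the tool frame's). Camera axes: x right, y up, looking along -z (the intrinsics and any distortion apply to the point x, -y, -z); pixel columns grow to the right and rows downward; lengths in m; the calibration is good to about 2 mm. A picture is of the moment at which its call begins: read the wrist's pose just before it. get_calibration takes no time and is no camera call.
- workorder.hand_in(): hands the job in, once; it reports no verdict.
The state is a dict: "clock": time; "joint_pos": joint angles; "joint_vel": joint speeds; "tau": joint torques, N m; "tool_pos": TCP position; "tool_rot": TCP orientation; "contact_force": force on the tool from outside, world axes, zero at the start; "torque": the same for the moment, N m; "finger_gap": finger opening in m.
Only numpy, scipy, OpenCV 4.12 (cv2) and the standard library are available. Lean on these libraries where they do the work, as an engineer would, in place of code of your own. Each camera call takes 0.05 s, during which the arm holds its last target. There are 200 camera calls.

TASK

Three turned bushes of different lengths wait in the V-blocks: lay the short one and the long one on the rack's rails, each in the row of its own length beside the bushes already there, without dropping any bush, disturbing the other things or knocking the camera. Then take the remaining bush, whose length matches neither row, by its outside so that its ends stay uncovered, and hold it up still in the air before the inspection camera, with one open end square to the lens, centred on the lens axis and in focus (that end 150 mm in front of the ring light). Finish while still holding it there; do not put it down.

Things in the scene. Friction and masses are not known exactly. Their poses are not given: they have to be found in the camera images.
- bush_short: Bush on its side: steel shell of diameter 48 mm, bore 30 mm, bronze-coloured liner (diameter 40 mm) 2 mm proud at each end. Short: overall length 24 mm (shell 20 mm), about 0.17 kg. At the start it lies in one of three V-blocks, its lower side in the V, its sides free. Origin at its centre; y axis = bore axis (ends alike).
- bush_long: Bush on its side: steel shell of diameter 48 mm, bore 30 mm, bronze-coloured liner (diameter 40 mm) 2 mm proud at each end. Long: overall length 44 mm (shell 40 mm), about 0.31 kg. At the start it lies in one of three V-blocks, its lower side in the V, its sides free. Origin at its centre; y axis = bore axis (ends alike).
- bush_medium: Bush on its side: steel shell of diameter 48 mm, bore 30 mm, bronze-coloured liner (diameter 40 mm) 2 mm proud at each end. Medium: overall length 34 mm (shell 30 mm), about 0.24 kg. At the start it lies in one of three V-blocks, its lower side in the V, its sides free. Its length matches neither row of the rack. Origin at its centre; y axis = bore axis (ends alike).
- bush_medium_liner: The bronze-coloured liner of the medium bush, diameter 40 mm, 34 mm long, which forms its two open ends; same origin and axes as the bush. It is not to be covered or gripped by the fingers.
- row_short: Fixed rail cradle holding the two short stock bushes near its +y end: two 10 mm rods along its y, 26 mm apart between centres, 30 mm above its origin; end plates at y = +-121 mm, tops 40 mm above it. A bush lying on the rods has its centre at x = 0, 56 mm above the origin, bore along y. Free from the second stock bush to the -y end. Origin: centre of its underside, 8 mm above the bench.
- stock_short_1: Stock bush, 24 mm long and 48 mm in diameter, already lying on the rails for short bushes, next to the +y end plate; to be left there. Origin at its centre; y axis = bore axis (ends alike).
- stock_short_2: Stock bush, 24 mm long and 48 mm in diameter, already lying on the rails for short bushes, the second from the +y end; to be left there. Origin at its centre; y axis = bore axis (ends alike).
- row_long: Fixed rail cradle holding the two long stock bushes near its +y end: two 10 mm rods along its y, 26 mm apart between centres, 30 mm above its origin; end plates at y = +-121 mm, tops 40 mm above it. A bush lying on the rods has its centre at x = 0, 56 mm above the origin, bore along y. Free from the second stock bush to the -y end. Origin: centre of its underside, 8 mm above the bench.
- stock_long_1: Stock bush, 44 mm long and 48 mm in diameter, already lying on the rails for long bushes, next to the +y end plate; to be left there. Origin at its centre; y axis = bore axis (ends alike).
- stock_long_2: Stock bush, 44 mm long and 48 mm in diameter, already lying on the rails for long bushes, the second from the +y end; to be left there. Origin at its centre; y axis = bore axis (ends alike).
- focus (a point): Unmarked point in the air on which the camera is focused: on the lens axis, 150 mm in front of the ring light's flat front face. The centre of the medium bush's end that faces the lens belongs here. Its x axis runs along the lens axis towards the camera (rising), y is level, z points up across the lens axis.
- lens (a point): Centre of the front face of the camera's ring light, a black ring of diameter 70 mm with a white face; axes as for the focus. The lens looks along its -x, towards the robot and 0.2 to 0.5 rad down; angle, height and heading differ each time. Camera, clamp and its 28 mm column, 420 mm high, stand within 0.2 m behind it; it gives way if pushed hard.
- vblock_short: Steel V-block with red button, 36 mm wide, 46 mm long, 30 mm high, held fast to the bench by its magnet; its 90-degree V runs along its y and cradles the short bush, whose centre lies 46 mm above the bench. Origin: centre of its underside.
- vblock_long: Steel V-block with red button, 36 mm wide, 46 mm long, 30 mm high, held fast to the bench by its magnet; its 90-degree V runs along its y and cradles the long bush, whose centre lies 46 mm above the bench. Origin: centre of its underside.
- vblock_medium: Steel V-block with red button, 36 mm wide, 46 mm long, 30 mm high, held fast to the bench by its magnet; its 90-degree V runs along its y and cradles the medium bush, whose centre lies 46 mm above the bench. Origin: centre of its underside.
- caliper: Loose digital caliper lying flat, 235 mm long along its y, up to 14 mm high; origin under the middle of its beam. Leave alone.
- ring_gauge: Loose dark ring gauge lying flat, diameter 72 mm, 20 mm high; origin under its centre. Leave alone.
- cleaner: Loose white bottle with a red cap, diameter 60 mm, 150 mm high; origin under its centre. Leave alone.
- plug_gauge: Loose plug gauge lying along its y, 157 mm long, diameter up to 28 mm, green handle; origin on the bench under the root of its long plug. Leave alone.
Mind the look-alikes: they are no part of the job. What is shaped like the bush_medium but green or pink is not meant.

How it is judged:
On the way:
1. the short and the long bush lie released on the rails of their own rows (x of bush_short in the frame of row_short between -0.004 and 0.004 m and z of bush_short in the frame of row_short between 0.052 and 0.06 m and y of bush_short in the frame of row_short between -0.105 and 0.105 m and angle between the y axis of bush_short and the y axis of row_short, either way round below 0.12 rad and contact force between each of bush_short, bush_long and the fingers below 0.1 N and linear speed of each of bush_short, bush_long below 0.03 m/s and x of bush_long in the frame of row_long between -0.004 and 0.004 m and z of bush_long in the frame of row_long between 0.052 and 0.06 m and y of bush_long in the frame of row_long between -0.105 and 0.105 m and angle between the y axis of bush_long and the y axis of row_long, either way round below 0.12 rad), for 0.2 s.
At the end, for the whole second after the job is handed in: Short and long bush lie released and still on their own rows' rails (4 mm, 7 degrees). The medium bush is held still in the air by its outside, liner untouched: its end facing the lens within 10 mm of the focus point in each direction, bore within 8 degrees of the lens axis (all of step 1 and x of bush_medium in the frame of focus between -0.027 and -0.007 m and y of bush_medium in the frame of focus between -0.01 and 0.01 m and z of bush_medium in the frame of focus between -0.01 and 0.01 m and angle between the y axis of bush_medium and the x axis of focus, either way round below 0.14 rad and height (world z) of bush_medium above 0.12 m and contact force between bush_medium and the fingers above 2 N and contact force between bush_medium_liner and the fingers below 0.5 N and linear speed of bush_medium below 0.02 m/s and angular speed of bush_medium below 0.15 rad/s); the arm keeps its last pose, push and grip.
It fails at once if a bush is dropped ((linear speed of bush_short above 0.6 m/s and contact force between bush_short and the fingers below 0.1 N) or (linear speed of bush_long above 0.6 m/s and contact force between bush_long and the fingers below 0.1 N) or (linear speed of bush_medium above 0.6 m/s and contact force between bush_medium and the fingers below 0.1 N)).
It fails at once if a stock bush on the rack is shifted by more than 15 mm (distance of any of stock_short_1, stock_short_2, stock_long_1, stock_long_2 from where it was at the start of the episode above 0.015 m).
It fails at once if the caliper, a gauge or the bottle is shifted by more than 15 mm (distance of any of caliper, ring_gauge, cleaner, plug_gauge from where it was at the start of the episode above 0.015 m).
It fails at once if the camera is knocked out of its setting (its lens shifts by more than 5 mm) (distance of lens from where it was at the start of the episode above 0.005 m).
It also fails if it takes over 70 s, if anything falls off the work surface, if the arm or the gripper's body presses on something with over 40 N, if the wrist force passes 120 N, or if a joint passes its speed limit or range.

## Working session

There is one attempt and no reset: what is moved stays moved. The work goes in short steps, Python scripts to look and compute and a tool call to move; the robot and the scene stay as the last step left them, time stands still between calls to the robot, and variables do not carry over. Pictures are saved under pics/ and viewed, about 8 in all and at most 12, crops included, and the job is handed in when it is done.

Besides the shell and the picture viewer there is one more tool, called after "Call:" as name(argument=value, ...), one argument or row to a line, values as JSON. arm_command: Moves the arm, as the interface text tells. Its arguments: {"type":"object","properties":{"increments":{"type":"array","items":{"type":"number"}},"newtons":{"type":"number"}},"required":["increments"]}

```bash
mkdir -p pics; cat > h.py <<'E'
import numpy as np, cv2
from workcell import status, eyes, workorder
from scipy.spatial.transform import Rotation as R
def T(st):
    M=np.eye(4);M[:3,:3]=R.from_quat(st['tool_rot']).as_matrix();M[:3,3]=st['tool_pos'];return M
def grab(name):
    st=status.read_state();im,d=eyes.camera(name);c=eyes.get_calibration(name)
    M=c['cam_to_world'] if 'cam_to_world' in c else T(st)@np.array(c['hand_eye'])
    np.savez('last_%s.npz'%name,im=im,d=d,K=c['intrinsics'],D=c['D'],M=M)
    return im,d
def cloud(name):
    z=np.load('last_%s.npz'%name);d=z['d'];h,w=d.shape
    v,u=np.mgrid[:h,:w];p=np.stack([u,v],-1).reshape(-1,1,2).astype(np.float32)
    n=cv2.undistortPoints(p,z['K'],z['D']).reshape(h,w,2)
    P=np.stack([n[...,0]*d,-n[...,1]*d,-d],-1)@z['M'][:3,:3].T+z['M'][:3,3]
    P[d==0]=np.nan
    return z['im'],P
def project(name,X):
    z=np.load('last_%s.npz'%name);c=(np.atleast_2d(X)-z['M'][:3,3])@z['M'][:3,:3]
    c=c*[1,-1,-1]
    return cv2.projectPoints(c.reshape(-1,1,3),np.zeros(3),np.zeros(3),z['K'],z['D'])[0].reshape(-1,2)
E
python3 - <<'E'
from h import *
for n in ['top','side']:
    im,d=grab(n);cv2.imwrite(f'pics/{n}0.png',im[...,::-1]);c=eyes.get_calibration(n);print(n,np.round(c['cam_to_world'],3).tolist(),np.round(c['intrinsics'],1).tolist())
print(status.read_state(), np.round(eyes.get_calibration('wrist')['hand_eye'],3).tolist())
E
```

```text
top [[0.012, 0.98, -0.2, 0.29], [-1.0, 0.013, 0.002, -0.011], [0.005, 0.2, 0.98, 1.509], [0.0, 0.0, 0.0, 1.0]] [[597.4, 0.0, 326.0], [0.0, 597.4, 242.1], [0.0, 0.0, 1.0]]
side [[0.99, 0.111, -0.086, 0.418], [-0.14, 0.69, -0.711, -1.215], [-0.02, 0.716, 0.698, 1.339], [0.0, 0.0, 0.0, 1.0]] [[616.7, 0.0, 309.8], [0.0, 616.7, 231.1], [0.0, 0.0, 1.0]]
{'clock': 0.1, 'joint_pos': array([-1.41869165e+00,  1.04652342e-01,  9.65337430e-02,  1.56390364e+00,
       -3.14223014e-06,  1.35310340e+00]), 'joint_vel': array([-0.00092489, -0.00030854,  0.00325607, -0.00021197, -0.00121974,
        0.00173699]), 'tau': array([ 7.82595074e-03, -5.58206105e+01,  5.04722464e+01,  1.31706451e-02,
       -2.87648199e-04,  9.58686655e-06]), 'tool_pos': array([ 0.21682405, -0.55914874,  0.24958529]), 'tool_rot': array([-0.12998638,  0.69548715, -0.69462069,  0.13001258]), 'contact_force': array([-0.2829926 ,  0.73928616, -0.18078866]), 'torque': array([ 0.01493199, -0.01645247, -0.02967323]), 'finger_gap': 0.08530899590942427} [[-0.0, -0.963, -0.269, -0.068], [-0.001, 0.269, -0.963, -0.124], [1.0, 0.0, -0.001, 0.0], [0.0, 0.0, 0.0, 1.0]]
```

View pics/top0.png

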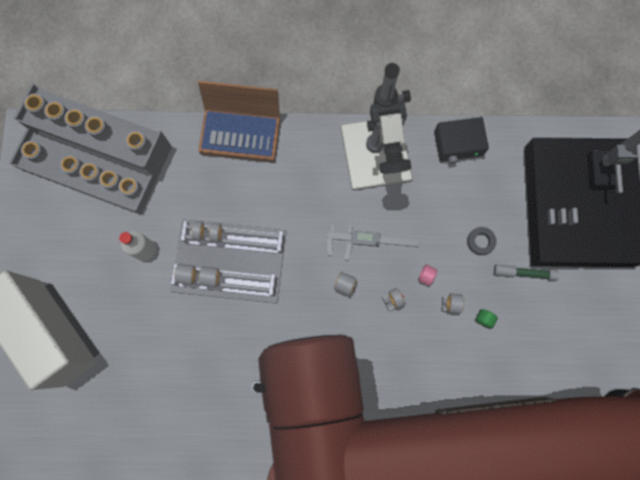

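View pics/side0.png

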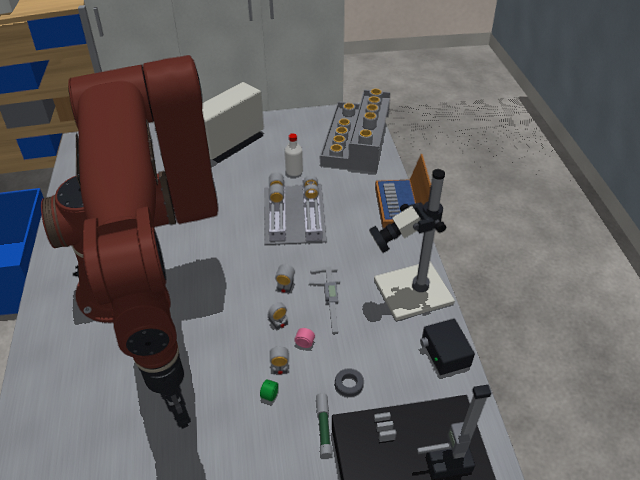

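Top view: rack rows at about (230,235) and (225,280), with stock on the left (+y). The V-blocks are at (345,284), (396,298) and (453,303), and the camera is at (395,150) on a stand. In the side view the ring light is at about (380,238). The green and pink items are decoys.

```bash
python3 - <<'E'
from h import *
im,P=cloud('top')
from scipy import ndimage as ni
def rep(nm,P,box,zr):
    x,y,X,Y=box
    Q=P[y:Y,x:X].reshape(-1,3);Q=Q[(Q[:,2]>zr[0])&(Q[:,2]<zr[1])]
    if len(Q)<5: print(nm,len(Q));return
    (c,(w,h),a)=cv2.minAreaRect(Q[:,:2].astype(np.float32));print(nm,len(Q),'c',np.round(c,4),'sz',round(w,4),round(h,4),'ang',round(a,1),'zmax',Q[:,2].max().round(4),'mean',Q.mean(0).round(4))
for n,b in dict(A=(328,266,362,302),B=(380,283,410,316),C=(438,286,470,320)).items():
    rep(n,P,b,(.03,.1))
for n,b in dict(row1=(180,215,290,255),row2=(168,258,280,300)).items():
    rep(n,P,b,(.055,.11)); rep(n+' low',P,b,(.03,.055))
m=[cv2.resize(im[265:320,325:475],None,fx=5,fy=5,interpolation=2),cv2.resize(im[210:302,165:290],(750,552),interpolation=2)[:320]]
sm=np.load('last_side.npz')['im']
cv2.imwrite('pics/crop1.png',np.vstack([cv2.resize(im[265:320,325:475],(750,275),interpolation=2),cv2.resize(im[210:302,165:290],(435,320),interpolation=2) if 0 else np.hstack([cv2.resize(im[210:302,165:290],(435,320),interpolation=2),cv2.resize(sm[165:255,350:450],(315,320),interpolation=2)])])[...,::-1])
E
```

```text
A 341 c [ 0.4841 -0.0627] sz 0.0434 0.0479 ang 68.6 zmax 0.0785 mean [ 0.4822 -0.062   0.0631]
B 212 c [ 0.4501 -0.1903] sz 0.047 0.0354 ang 19.7 zmax 0.0759 mean [ 0.4486 -0.1881  0.06  ]
C 298 c [ 0.4387 -0.3281] sz 0.0467 0.0416 ang 1.2 zmax 0.0753 mean [ 0.4375 -0.3297  0.0609]
row1 392 c [0.6069 0.2824] sz 0.069 0.0477 ang 84.9 zmax 0.0923 mean [0.6043 0.2817 0.079 ]
row1 low 781 c [0.6011 0.221 ] sz 0.255 0.0499 ang 84.5 zmax 0.0549 mean [0.5997 0.2115 0.0415]
row2 729 c [0.491  0.2326] sz 0.2377 0.0479 ang 84.4 zmax 0.0944 mean [0.4956 0.2982 0.0801]
row2 low 642 c [0.491  0.2392] sz 0.2572 0.0507 ang 84.0 zmax 0.0545 mean [0.4878 0.2059 0.0418]
```

View pics/crop1.png

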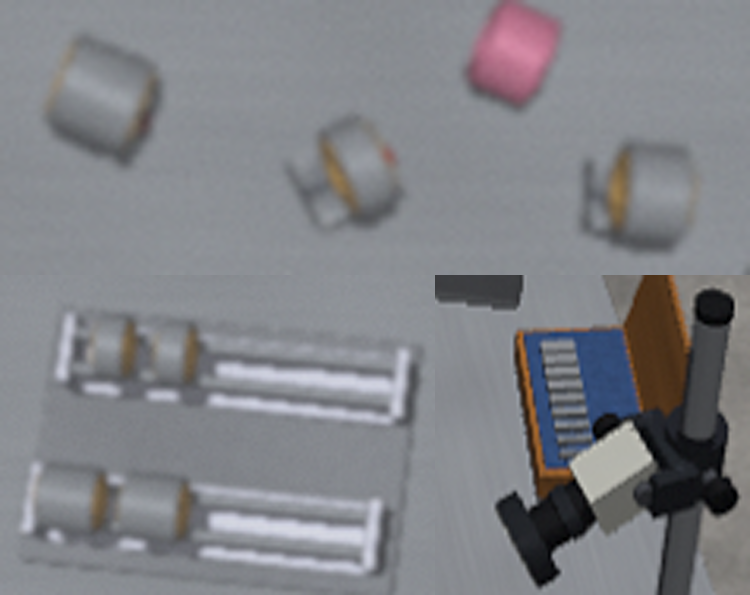

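```bash
cat >> h.py <<'E'
def plan(p,x,y=(0,0,-1)):
    """increment (mm,deg) from the current pose to TCP p with tool x~x, tool y=y"""
    st=status.read_state();y=np.array(y,float);y/=np.linalg.norm(y);x=np.array(x,float);x-=y*(x@y);x/=np.linalg.norm(x)
    G=np.stack([x,y,np.cross(x,y)],1);M=T(st)
    print('inc',np.round(M[:3,:3].T@(np.array(p)-M[:3,3])*1000,1),np.round(np.degrees(R.from_matrix(M[:3,:3].T@G).as_rotvec()),1))
E
python3 - <<'E'
from h import *
st=status.read_state();print(T(st).round(3))
for a in (-20,160):
    plan([.44,-.125,.30],[np.sin(np.radians(-a)),np.cos(np.radians(a)),0])
# lens blob from both clouds
for n,b in dict(top=(370,50,415,190),side=(365,165,450,285)).items():
    im,P=cloud(n);Q=P[b[1]:b[3],b[0]:b[2]].reshape(-1,3);C=im[b[1]:b[3],b[0]:b[2]].reshape(-1,3)
    k=(Q[:,2]>.12);Q=Q[k];C=C[k]
    for x0 in np.arange(.5,.95,.03):
        s=Q[(Q[:,0]>=x0)&(Q[:,0]<x0+.03)]
        if len(s)>3: print(n,round(x0,2),len(s),'y',s[:,1].min().round(3),s[:,1].max().round(3),'z',s[:,2].min().round(3),s[:,2].max().round(3))
E
```

```text
[[-0.932 -0.     0.361  0.217]
 [-0.361  0.001 -0.932 -0.559]
 [-0.    -1.    -0.001  0.25 ]
 [ 0.     0.     0.     1.   ]]
inc [-365.   -49.9 -324.2] [1.000e-01 1.312e+02 1.000e-01]
inc [-365.   -49.9 -324.2] [  0.1 -48.8  -0. ]
top 0.68 200 y -0.195 -0.131 z 0.251 0.288
top 0.71 305 y -0.198 -0.129 z 0.232 0.288
top 0.74 318 y -0.179 -0.133 z 0.258 0.302
top 0.77 428 y -0.177 -0.105 z 0.255 0.316
top 0.8 468 y -0.185 -0.105 z 0.275 0.322
top 0.83 859 y -0.195 -0.106 z 0.12 0.43
top 0.86 236 y -0.193 -0.115 z 0.281 0.43
side 0.68 102 y -0.195 -0.14 z 0.255 0.286
side 0.71 240 y -0.201 -0.134 z 0.229 0.287
side 0.74 247 y -0.181 -0.131 z 0.227 0.305
side 0.77 364 y -0.18 -0.099 z 0.253 0.315
side 0.8 348 y -0.187 -0.096 z 0.261 0.32
side 0.83 914 y -0.196 -0.101 z 0.121 0.429
side 0.86 379 y -0.195 -0.123 z 0.122 0.43
side 0.92 5 y 0.121 0.149 z 0.121 0.123
```

Call:
arm_command(
  increments=[85,-365,-50,-324,0,-49,0,85,-365,-50,-324,0,-49,0,85,-365,-50,-324,0,-49,0,85,-365,-50,-324,0,-49,0,85,-365,-50,-324,0,-49,0,85,-365,-50,-324,0,-49,0,85,-365,-50,-324,0,-49,0,85,-365,-50,-324,0,-49,0],
)

```text
clock: 1.1
tool_pos: [0.4406, -0.1233, 0.3004]
tool_rot: [0.407, -0.578, 0.579, -0.407]
contact_force: [1.2, 0.3, -0.1]
finger_gap: 0.085
```

Call:
arm_command(
  increments=[85,0,0,0,0,0,0,85,0,0,0,0,0,0,85,0,0,0,0,0,0],
)

```text
clock: 1.48
tool_pos: [0.4397, -0.1264, 0.2999]
tool_rot: [-0.406, 0.579, -0.579, 0.406]
contact_force: [0.3, -0.4, -0.0]
finger_gap: 0.0848
```

```bash
python3 - <<'E'
from h import *
im,d=grab('wrist');cv2.imwrite('pics/w1.png',im[...,::-1]);st=status.read_state();print(T(st).round(3),st['joint_pos'].round(2))
for n,p in dict(A=(.483,-.0625,.046),B=(.449,-.189,.046),C=(.438,-.329,.046)).items(): print(n,project('wrist',p).round())
E
```

```text
[[-0.341 -0.001  0.94   0.44 ]
 [-0.94   0.    -0.341 -0.127]
 [ 0.    -1.    -0.     0.3  ]
 [ 0.     0.     0.     1.   ]] [-0.57 -0.31 -0.2   1.68 -0.    1.35]
A [[343. 127.]]
B [[352. 261.]]
C [[383. 378.]]
```

View pics/w1.png

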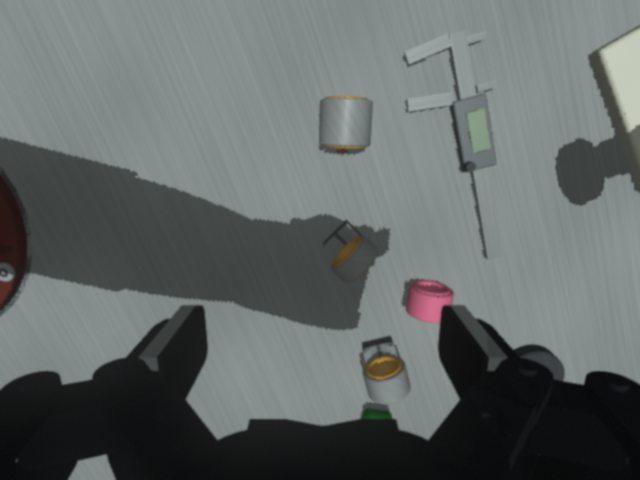

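Wrist view: long bush at (345,124), short at (352,250) and medium at (385,370), close to their projected positions. Next I fit cylinders to the depth.

```bash
cat >> h.py <<'E'
from scipy.optimize import least_squares
def fitcyl(P,c,yaw,z=.046,rad=.045,zmin=None):
    Q=P.reshape(-1,3);Q=Q[np.isfinite(Q[:,0])];zmin=z-.004 if zmin is None else zmin
    Q=Q[(np.hypot(Q[:,0]-c[0],Q[:,1]-c[1])<rad)&(Q[:,2]>zmin)&(Q[:,2]<z+.035)]
    def f(v,Q=Q):
        n=np.array([-np.sin(v[2]),np.cos(v[2])]);r=(Q[:,:2]-v[:2])@n
        return np.hypot(r,Q[:,2]-v[3])-.024
    def g(v): return np.r_[f(v),0.3*(((v[:2]-Qm)@[np.cos(v[2]),np.sin(v[2])]))]
    Qm=Q[:,:2].mean(0)
    s=least_squares(g,[*Qm,np.radians(yaw),z],loss='soft_l1',f_scale=.001).x
    a=np.array([np.cos(s[2]),np.sin(s[2])]);k=abs(f(s))<.003
    t=(Q[k][:,:2]-s[:2])@a;lo,hi=np.percentile(t,[1,99]);ctr=s[:2]+a*(lo+hi)/2
    print('n',len(Q),k.sum(),'ctr',ctr.round(4),'axis yaw',np.degrees(s[2]).round(1),'z',s[3].round(4),'shell len',(hi-lo).round(4),'rms',np.sqrt((f(s)[k]**2).mean()).round(4))
    return ctr,np.degrees(s[2]),s[3]
E
python3 - <<'E'
from h import *
for cam in ('wrist','top','side'):
    im,P=cloud(cam);print(cam)
    for n,c,a in (('A',(.483,-.0625),68),('B',(.449,-.189),110),('C',(.438,-.329),90)):
        print(n,end=' ');r=fitcyl(P,c,a)
        if cam=='wrist' and n=='A': plan([*r[0],.16],[-np.cos(np.radians(r[1])),-np.sin(np.radians(r[1])),0])
E
```

```text
wrist
A n 2676 2514 ctr [ 0.4862 -0.0601] axis yaw 68.6 z 0.0463 shell len 0.0395 rms 0.0007
inc [-78.4 140.   21.2] [0.  1.5 0. ]
B n 1175 1003 ctr [ 0.4516 -0.1867] axis yaw 116.2 z 0.0464 shell len 0.0202 rms 0.0008
C n 1401 1161 ctr [ 0.4412 -0.3291] axis yaw 85.2 z 0.0465 shell len 0.0296 rms 0.0009
top
A n 340 256 ctr [ 0.4848 -0.0633] axis yaw 70.1 z 0.0442 shell len 0.0418 rms 0.0015
B n 195 134 ctr [ 0.449  -0.1888] axis yaw 111.2 z 0.0441 shell len 0.0235 rms 0.0016
C n 274 196 ctr [ 0.4395 -0.3315] axis yaw 84.5 z 0.0445 shell len 0.0313 rms 0.0015
side
A n 233 163 ctr [ 0.4823 -0.0632] axis yaw 69.0 z 0.0433 shell len 0.0453 rms 0.0016
B n 168 107 ctr [ 0.4499 -0.1872] axis yaw 112.4 z 0.0448 shell len 0.027 rms 0.0015
C n 242 162 ctr [ 0.4392 -0.3316] axis yaw 85.7 z 0.0433 shell len 0.0337 rms 0.0014
```

Call:
arm_command(
  increments=[85,-78,140,21,0,1.5,0,85,-78,140,21,0,1.5,0,85,-78,140,21,0,1.5,0,85,-78,140,21,0,1.5,0,85,-78,180,21,0,1.5,0,85,-78,220,21,0,1.5,0,85,-78,256,21,0,1.5,0,85,-78,256,21,0,1.5,0],
  newtons=60,
)

```text
clock: 2.52
tool_pos: [0.4849, -0.06, 0.0436]
tool_rot: [-0.399, 0.585, -0.583, 0.398]
contact_force: [0.3, 1.0, 0.4]
finger_gap: 0.085
```

Call:
arm_command(
  increments=[70,0,0,0,0,0,0,55,0,0,0,0,0,0,30,0,0,0,0,0,0,30,0,0,0,0,0,0,30,0,0,0,0,0,0,30,0,0,0,0,0,0],
  newtons=60,
)

```text
clock: 3.28
tool_pos: [0.486, -0.0592, 0.0463]
tool_rot: [0.399, -0.584, 0.584, -0.399]
contact_force: [-10.3, 2.5, 15.4]
finger_gap: 0.0463
```

Call:
arm_command(
  increments=[30,0,-20,0,0,0,0,30,0,-50,0,0,0,0,30,0,-90,0,0,0,0,30,0,-120,0,0,0,0,30,0,-120,0,0,0,0],
)

```text
clock: 3.9
tool_pos: [0.4878, -0.0597, 0.167]
tool_rot: [0.398, -0.582, 0.585, -0.4]
contact_force: [-0.3, 0.2, -4.0]
finger_gap: 0.0465
```

```bash
python3 - <<'E'
from h import *
im,d=grab('wrist');st=status.read_state();print(T(st).round(3),st['joint_pos'].round(2),st['contact_force'])
cv2.imwrite('pics/w2.png',im[...,::-1])
im,P=cloud('top')
for n,c in (('row1',(.605,.28)),('row2',(.49,.30))):
    fitcyl(P,c,84,z=.064,rad=.07)
# plan to hover over the rack
a=np.radians(84.5);plan([.52,.20,.32],[-np.cos(a),-np.sin(a),0])
E
```

```text
[[-0.363  0.002  0.932  0.487]
 [-0.932 -0.001 -0.363 -0.059]
 [ 0.    -1.     0.002  0.165]
 [ 0.     0.     0.     1.   ]] [-0.39 -0.24 -0.38  1.42 -0.    1.55] [ 0.8958655   0.71975477 -4.08326392]
n 380 260 ctr [0.6074 0.2825] axis yaw 85.6 z 0.0611 shell len 0.065 rms 0.0016
n 717 527 ctr [0.4976 0.2992] axis yaw 84.4 z 0.0618 shell len 0.0979 rms 0.0015
inc [-253.7 -155.2  -63.1] [ -0.1 -15.8   0. ]
```

View pics/w2.png

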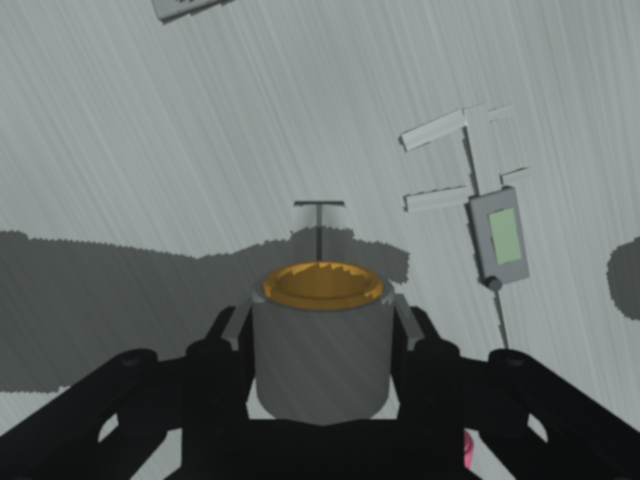

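The long bush sits straight in the jaws, its open end at (322,290). Next I measure its offset in the tool frame and move over the rack.

Call:
arm_command(
  increments=[30,-40,-155,-10,0,-8,0,30,-90,-155,-20,0,-16,0,30,-254,-155,-63,0,-16,0,30,-254,-155,-63,0,-16,0,30,-254,-155,-63,0,-16,0,30,-254,-155,-63,0,-16,0,30,-254,-155,-63,0,-16,0,30,-254,-155,-63,0,-16,0],
)

```text
clock: 4.95
tool_pos: [0.5196, 0.1998, 0.3177]
tool_rot: [-0.477, 0.523, -0.522, 0.475]
contact_force: [0.6, 0.0, -3.8]
finger_gap: 0.0462
```

```bash
cat >> h.py <<'E'
def held(L):
    """pose of the held bush in the tool frame: centre (mm), axis"""
    z=np.load('last_wrist.npz');im,P=cloud('wrist');M=np.load('Tlast.npy');Q=(P.reshape(-1,3)-M[:3,3])@M[:3,:3]
    Q=Q[np.isfinite(Q[:,0])];Q=Q[(abs(Q[:,0])<L/2+.012)&(abs(Q[:,2])<.021)&(Q[:,1]<0.0)&(Q[:,1]>-.035)]
    def ax(v): a=np.array([1,v[2],v[3]]);return a/np.linalg.norm(a)
    def f(v): c=np.array([0,v[0],v[1]]);d=Q-c;a=ax(v);return np.linalg.norm(d-np.outer(d@a,a),axis=1)-.024
    s=least_squares(f,[0,0,0,0],loss='soft_l1',f_scale=.001).x;a=ax(s);c=np.array([0,s[0],s[1]]);k=abs(f(s))<.0025
    t=(Q[k]-c)@a;lo,hi=np.percentile(t,[1,99])
    print('held n',len(Q),k.sum(),'ctr mm',((c+a*(lo+hi)/2)*1000).round(1),'axis',a.round(3),'len',(hi-lo).round(4))
    return c+a*(lo+hi)/2,a
E
python3 - <<'E'
from h import *
st=status.read_state();np.save('Tlast.npy',T(st))
im,d=grab('wrist');print(T(st).round(3),st['joint_pos'].round(2),st['contact_force'])
cv2.imwrite('pics/w3.png',im[...,::-1])
held(.044)
E
```

```text
[[-0.093 -0.002  0.996  0.52 ]
 [-0.996 -0.001 -0.093  0.2  ]
 [ 0.001 -1.    -0.002  0.318]
 [ 0.     0.     0.     1.   ]] [ 0.13  0.    0.11  1.69 -0.    1.8 ] [ 0.61242928  0.01178339 -3.8299989 ]
held n 16735 14865 ctr mm [-0.5  0.2  0.6] axis [ 0.999 -0.037 -0.003] len 0.0375
```

View pics/w3.png

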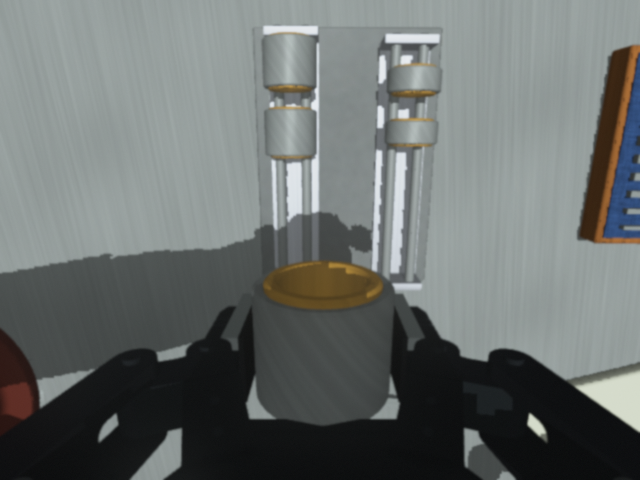

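The rack is in full view. Long stock is at (290,62) and (290,132), short stock at (414,80) and (411,131), with free rail below each.

```bash
python3 - <<'E'
from h import *
im,P=cloud('wrist')
c={}
for n,u,v in (('L1',290,62),('L2',290,132),('S1',414,80),('S2',411,131)):
    c[n]=fitcyl(P,P[v,u][:2],84,z=.064,rad=.034,zmin=.068)
for r in 'LS':
    a,b=np.array(c[r+'1'][0]),np.array(c[r+'2'][0]);d=a-b;print(r,'sep',np.linalg.norm(d).round(4),'yaw',np.degrees(np.arctan2(d[1],d[0])).round(2))
# far-end plate / near-end plate tops (z~.048)
Q=P.reshape(-1,3);ok=np.isfinite(Q[:,0])&(Q[:,2]>.041)&(Q[:,2]<.056)
for r in 'LS':
    o=np.array(c[r+'2'][0]);a=np.radians(84.6);e=np.array([np.cos(a),np.sin(a)]);n=np.array([-e[1],e[0]])
    d=Q[:,:2]-o;t=d@e;s=d@n;k=ok&(abs(s)<.03)&(t>-.22)&(t<.11);h,b=np.histogram(t[k],np.arange(-.22,.11,.005));print(r,dict(zip(b.round(3)[:-1],h)))
    k&=t<-.03; print('s mean of rods', s[k].mean(), np.percentile(s[k],[2,98]))
E
```

```text
n 2947 2763 ctr [0.502  0.3299] axis yaw 84.6 z 0.0642 shell len 0.0391 rms 0.0007
n 2606 2452 ctr [0.4965 0.2714] axis yaw 84.5 z 0.0644 shell len 0.0395 rms 0.0007
n 1642 1409 ctr [0.6111 0.2938] axis yaw 88.3 z 0.0637 shell len 0.0458 rms 0.001
n 1503 1306 ctr [0.6099 0.2723] axis yaw 77.2 z 0.0639 shell len 0.0445 rms 0.001
L sep 0.0587 yaw 84.67
S sep 0.0215 yaw 86.85
L {np.float64(-0.22): np.int64(0), np.float64(-0.215): np.int64(0), np.float64(-0.21): np.int64(0), np.float64(-0.205): np.int64(0), np.float64(-0.2): np.int64(0), np.float64(-0.195): np.int64(0), np.float64(-0.19): np.int64(0), np.float64(-0.185): np.int64(0), np.float64(-0.18): np.int64(0), np.float64(-0.175): np.int64(0), np.float64(-0.17): np.int64(0), np.float64(-0.165): np.int64(0), np.float64(-0.16): np.int64(0), np.float64(-0.155): np.int64(0), np.float64(-0.15): np.int64(0), np.float64(-0.145): np.int64(0), np.float64(-0.14): np.int64(18), np.float64(-0.135): np.int64(53), np.float64(-0.13): np.int64(73), np.float64(-0.125): np.int64(77), np.float64(-0.12): np.int64(79), np.float64(-0.115): np.int64(74), n
[... 2965 characters left out ...]
oat64(0.005): np.int64(99), np.float64(0.01): np.int64(99), np.float64(0.015): np.int64(98), np.float64(0.02): np.int64(134), np.float64(0.025): np.int64(0), np.float64(0.03): np.int64(0), np.float64(0.035): np.int64(0), np.float64(0.04): np.int64(0), np.float64(0.045): np.int64(4), np.float64(0.05): np.int64(79), np.float64(0.055): np.int64(106), np.float64(0.06): np.int64(103), np.float64(0.065): np.int64(267), np.float64(0.07): np.int64(329), np.float64(0.075): np.int64(71), np.float64(0.08): np.int64(0), np.float64(0.085): np.int64(0), np.float64(0.09): np.int64(0), np.float64(0.095): np.int64(0), np.float64(0.1): np.int64(0)}
s mean of rods 0.001054633132181329 [-0.01739239  0.01908229]
```

```bash
python3 - <<'E'
from h import *
a=np.radians(84.6);x=[-np.cos(a),-np.sin(a),0]
plan([.4884,.1913,.12],x);plan([.4884,.1913,.066],x)
im,P=cloud('wrist')
for n,u,v in (('S1',414,80),('S2',411,131)):
    fitcyl(P,P[v,u][:2],84.6,z=.064,rad=.02,zmin=.068)
E
```

```text
inc [ 10.9 198.1 -30. ] [0.1 0.  0. ]
inc [ 10.9 252.1 -30. ] [0.1 0.  0. ]
n 1341 1172 ctr [0.6116 0.3061] axis yaw 85.8 z 0.0638 shell len 0.0201 rms 0.0009
n 1249 1081 ctr [0.6073 0.2615] axis yaw 84.7 z 0.0641 shell len 0.0197 rms 0.0008
```

Call:
arm_command(
  increments=[30,11,60,-30,0,0,0,30,11,120,-30,0,0,0,30,11,170,-30,0,0,0,30,11,200,-30,0,0,0,30,11,225,-30,0,0,0,30,11,243,-30,0,0,0,30,11,250,-30,0,0,0,30,11,250,-30,0,0,0],
)

```text
clock: 6.0
tool_pos: [0.4891, 0.1919, 0.0694]
tool_rot: [0.476, -0.523, 0.523, -0.476]
contact_force: [0.2, -1.0, -2.6]
finger_gap: 0.0467
```

```bash
python3 - <<'E'
from h import *
st=status.read_state();print(st['tool_pos'].round(4),st['contact_force'].round(1))
a=np.radians(84.6);plan([.4884,.1913,.064],[-np.cos(a),-np.sin(a),0])
E
```

```text
[0.4891 0.1919 0.0694] [ 0.2 -1.  -2.6]
inc [ 0.7  5.4 -0.7] [-0.   0.1  0. ]
```

Call:
arm_command(
  increments=[30,0.6,2,-0.7,0,0,0,30,0.6,4,-0.7,0,0,0,30,0.6,4,-0.7,0,0,0],
)

```text
clock: 6.38
tool_pos: [0.4884, 0.1917, 0.0654]
tool_rot: [0.476, -0.523, 0.523, -0.476]
contact_force: [-0.1, -0.5, -3.8]
finger_gap: 0.0461
```

Call:
arm_command(
  increments=[30,0,1.5,0,0,0,0,30,0,1.5,0,0,0,0],
)

```text
clock: 6.62
tool_pos: [0.4885, 0.1917, 0.0644]
tool_rot: [0.476, -0.522, 0.523, -0.476]
contact_force: [-2.4, 0.1, 3.0]
finger_gap: 0.0462
```

Contact with the rods (+3 N up, bush weight released). I open gently, then rise.

Call:
arm_command(
  increments=[48,0,0,0,0,0,0,50,0,0,0,0,0,0,54,0,0,0,0,0,0,60,0,0,0,0,0,0,66,0,0,0,0,0,0,66,0,0,0,0,0,0],
)

```text
clock: 7.38
tool_pos: [0.4883, 0.1916, 0.0638]
tool_rot: [0.476, -0.523, 0.523, -0.476]
contact_force: [0.6, -0.1, 0.3]
finger_gap: 0.0657
```

Call:
arm_command(
  increments=[66,0,-20,0,0,0,0,66,0,-60,0,0,0,0,66,0,-120,0,0,0,0,66,0,-180,0,0,0,0,66,0,-230,0,0,0,0,66,0,-230,0,0,0,0,66,0,-230,0,0,0,0],
)

```text
clock: 8.25
tool_pos: [0.4882, 0.1916, 0.2931]
tool_rot: [-0.476, 0.523, -0.523, 0.476]
contact_force: [0.4, 0.3, -1.3]
finger_gap: 0.0661
```

```bash
python3 - <<'E'
from h import *
st=status.read_state();im,d=grab('wrist');cv2.imwrite('pics/w4.png',im[...,::-1]);im,P=cloud('wrist');print(st['tool_pos'])
fitcyl(P,(.489,.192),84.6,z=.064,rad=.034,zmin=.068)
fitcyl(P,(.4965,.2714),84.6,z=.064,rad=.034,zmin=.068)
for n,a in (('B',-65.5),):
    a=np.radians(a);plan([.4516,-.1867,.20],[np.cos(a),np.sin(a),0])
E
```

```text
[0.48823787 0.19164012 0.2930898 ]
n 2579 2397 ctr [0.4889 0.191 ] axis yaw 84.4 z 0.0645 shell len 0.0394 rms 0.0007
n 3075 2890 ctr [0.4966 0.2716] axis yaw 84.7 z 0.0643 shell len 0.0398 rms 0.0007
inc [380.   92.6  -0.9] [  0.1 -29.8   0. ]
```

Call:
arm_command(
  increments=[85,380,0,-1,0,-30,0,85,380,0,-1,0,-30,0,85,380,0,-1,0,-30,0,85,380,0,-1,0,-30,0,85,380,92,-1,0,-30,0,85,380,92,-1,0,-30,0,85,380,92,-1,0,-30,0,85,380,92,-1,0,-30,0],
)

```text
clock: 9.3
tool_pos: [0.4497, -0.1879, 0.1974]
tool_rot: [-0.594, 0.385, -0.38, 0.595]
contact_force: [-0.0, -0.5, 0.2]
finger_gap: 0.0848
```

Call:
arm_command(
  increments=[85,0,0,0,0,0,0,85,0,0,0,0,0,0],
)

```text
clock: 9.55
tool_pos: [0.4525, -0.1857, 0.2023]
tool_rot: [-0.596, 0.381, -0.381, 0.596]
contact_force: [-0.3, -0.0, -0.3]
finger_gap: 0.0848
```

```bash
python3 - <<'E'
from h import *
st=status.read_state();im,d=grab('wrist');cv2.imwrite('pics/w5.png',im[...,::-1]);im,P=cloud('wrist');print(st['tool_pos'],st['joint_pos'].round(2))
c,a,z=fitcyl(P,(.4516,-.1867),114,z=.046,rad=.035,zmin=.05)
fitcyl(P,(.4516,-.1867),110,z=.046,rad=.03,zmin=.055)
a=np.radians(a);plan([*c,.044],[-np.cos(a),-np.sin(a),0])
fitcyl(P,(.4412,-.3291),86,z=.046,rad=.04,zmin=.05)
E
```

```text
[ 0.45249968 -0.18570656  0.20231454] [-0.66 -0.24 -0.32  1.49  0.    0.48]
n 2169 1890 ctr [ 0.4519 -0.1864] axis yaw 115.6 z 0.0462 shell len 0.0199 rms 0.0007
n 2072 1823 ctr [ 0.4519 -0.1864] axis yaw 115.6 z 0.0463 shell len 0.0199 rms 0.0007
inc [ 1.000e-01  1.585e+02 -1.000e+00] [-0.  -0.9  0.1]
n 2426 2071 ctr [ 0.4407 -0.3292] axis yaw 85.0 z 0.0464 shell len 0.0295 rms 0.0008
```

View pics/w5.png

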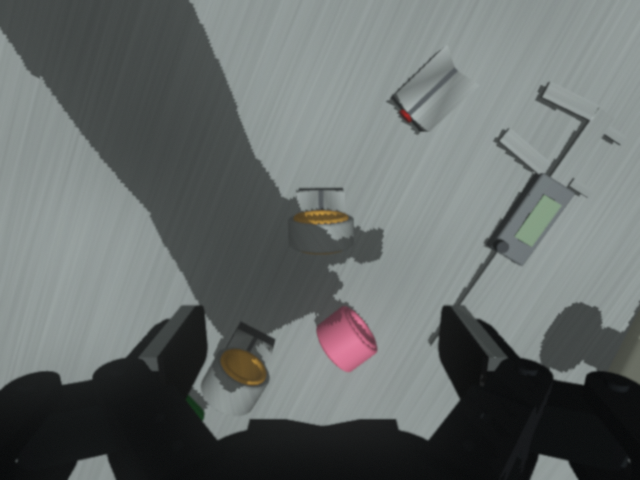

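The short bush is at (322,232), centred between the jaws. The pink decoy at (347,338) is clear of the fingers. Descending.

Call:
arm_command(
  increments=[85,0,50,-1,0,-1,0,85,0,100,-1,0,-1,0,85,0,140,-1,0,-1,0,85,0,158,-1,0,-1,0,85,0,158,-1,0,-1,0,70,0,158,-1,0,-1,0,55,0,158,-1,0,-1,0,30,0,158,-1,0,-1,0],
  newtons=60,
)

```text
clock: 10.6
tool_pos: [0.4521, -0.1877, 0.0454]
tool_rot: [0.599, -0.375, 0.377, -0.599]
contact_force: [-0.6, 1.8, 5.5]
finger_gap: 0.0465
```

Call:
arm_command(
  increments=[30,0,0,0,0,0,0,30,0,0,0,0,0,0,30,0,0,0,0,0,0,30,0,-20,0,0,0,0,30,0,-60,0,0,0,0,30,0,-110,0,0,0,0,30,0,-160,0,0,0,0,30,0,-160,0,0,0,0],
)

```text
clock: 11.6
tool_pos: [0.4529, -0.1884, 0.2085]
tool_rot: [0.599, -0.374, 0.379, -0.598]
contact_force: [0.2, 0.2, -2.4]
finger_gap: 0.0465
```

```bash
python3 - <<'E'
from h import *
st=status.read_state();np.save('Tlast.npy',T(st))
im,d=grab('wrist');print(st['tool_pos'],st['contact_force'],st['finger_gap']);c,ax=held(.024)
a=np.radians(84.6);x=np.array([-np.cos(a),-np.sin(a),0])
G=np.stack([x,[0,0,-1],np.cross(x,[0,0,-1])],1)
p=np.array([.6017,.2018,.064])-G@c;print('tcp target',p)
for z in (.28,.12): plan([p[0],p[1],z],x)
plan(p,x)
E
```

```text
[ 0.45292419 -0.18844326  0.208516  ] [ 0.2250132   0.17604024 -2.38849382] 0.04652844418729849
held n 10176 8634 ctr mm [ 0.3 -0.6  0.6] axis [ 0.989 -0.149 -0.004] len 0.0208
tcp target [0.60114571 0.20218459 0.06340395]
inc [-286.6  -74.7  303.5] [-0.1 31.1  0.2]
inc [-287.2   85.3  303.2] [-0.1 31.1  0.2]
inc [-287.4  141.9  303.1] [-0.1 31.1  0.2]
```

Call:
arm_command(
  increments=[30,-287,-75,303,0,31,0,30,-287,-75,303,0,31,0,30,-287,-75,303,0,31,0,30,-287,-75,303,0,31,0,30,-287,-75,303,0,31,0,30,-287,-75,303,0,31,0,30,-287,-75,303,0,31,0,30,-287,-75,303,0,31,0],
)

```text
clock: 12.65
tool_pos: [0.5997, 0.2063, 0.2765]
tool_rot: [-0.478, 0.522, -0.521, 0.477]
contact_force: [-0.4, 0.3, -0.9]
finger_gap: 0.0461
```

Call:
arm_command(
  increments=[30,0,60,0,0,0,0,30,0,110,0,0,0,0,30,0,160,0,0,0,0,30,0,185,0,0,0,0,30,0,203,0,0,0,0,30,0,210,0,0,0,0,30,0,210,0,0,0,0],
)

```text
clock: 13.52
tool_pos: [0.6, 0.2027, 0.069]
tool_rot: [0.476, -0.523, 0.523, -0.476]
contact_force: [0.4, 0.6, -1.4]
finger_gap: 0.0466
```

```bash
python3 - <<'E'
from h import *
st=status.read_state();np.save('Tlast.npy',T(st));grab('wrist');held(.024)
print(st['tool_pos'].round(4),st['contact_force'].round(1))
a=np.radians(84.6);plan([.6011,.2022,.0634],[-np.cos(a),-np.sin(a),0])
E
```

```text
held n 10162 8648 ctr mm [ 0.1 -0.6  0.6] axis [ 0.989 -0.151 -0.008] len 0.0209
[0.6    0.2027 0.069 ] [ 0.4  0.6 -1.4]
inc [0.6 6.3 0.7] [-0.1  0.1 -0. ]
```

Call:
arm_command(
  increments=[30,0.6,2,0.8,0,0,0,30,0.6,4,0.8,0,0,0,30,0.6,4,0.8,0,0,0],
)

```text
clock: 13.95
tool_pos: [0.6006, 0.2022, 0.0648]
tool_rot: [0.476, -0.523, 0.523, -0.476]
contact_force: [0.6, 0.9, -1.2]
finger_gap: 0.046
```

Call:
arm_command(
  increments=[30,0,1.5,0,0,0,0,30,0,1.5,0,0,0,0],
)

```text
clock: 14.2
tool_pos: [0.6009, 0.2023, 0.0636]
tool_rot: [0.476, -0.522, 0.523, -0.476]
contact_force: [0.9, -0.7, 1.6]
finger_gap: 0.0465
```

Call:
arm_command(
  increments=[48,0,0,0,0,0,0,50,0,0,0,0,0,0,54,0,0,0,0,0,0,60,0,0,0,0,0,0,66,0,0,0,0,0,0,66,0,0,0,0,0,0],
)

```text
clock: 14.95
tool_pos: [0.6006, 0.2022, 0.0633]
tool_rot: [0.476, -0.523, 0.523, -0.476]
contact_force: [0.6, 0.3, 0.4]
finger_gap: 0.0661
```

Call:
arm_command(
  increments=[66,0,-20,0,0,0,0,66,0,-60,0,0,0,0,66,0,-120,0,0,0,0,66,0,-180,0,0,0,0,66,0,-230,0,0,0,0,66,0,-230,0,0,0,0,66,0,-230,0,0,0,0],
)

```text
clock: 15.82
tool_pos: [0.6006, 0.2022, 0.2937]
tool_rot: [0.476, -0.522, 0.523, -0.476]
contact_force: [1.3, 0.8, -0.4]
finger_gap: 0.0658
```

```bash
python3 - <<'E'
from h import *
st=status.read_state();im,d=grab('wrist');cv2.imwrite('pics/w6.png',im[...,::-1]);im,P=cloud('wrist');print(st['tool_pos'])
fitcyl(P,(.6017,.2018),84.6,z=.064,rad=.025,zmin=.068)
fitcyl(P,(.6073,.2615),84.6,z=.064,rad=.025,zmin=.068)
fitcyl(P,(.489,.191),84.6,z=.064,rad=.034,zmin=.068)
# viewing pose for the ring light: horizontal-ish look
u=np.array([.9,-.05,-.42]);plan([.40,-.12,.33],[1,0,2.],u)
a=np.radians(85);plan([.4407,-.3292,.20],[-np.cos(a),-np.sin(a),0])
E
```

```text
[0.6005807  0.20224358 0.29368537]
n 1390 1214 ctr [0.6015 0.2034] axis yaw 84.8 z 0.0643 shell len 0.02 rms 0.0008
n 1571 1369 ctr [0.6071 0.2615] axis yaw 84.2 z 0.0642 shell len 0.0195 rms 0.0007
n 2483 2317 ctr [0.4887 0.1911] axis yaw 84.9 z 0.0646 shell len 0.0394 rms 0.0007
inc [ 339.4  -37.1 -169.6] [ 51.3 -82.4 -50.7]
inc [ 543.8   92.9 -109.5] [ 0.1 -0.3  0. ]
```

Both bushes are on their rows (centre error ≤1.5 mm, z 64 mm, yaw matches). Next I look at the ring light with the wrist camera.

```bash
python3 - <<'E'
from h import *
p=np.radians(35);plan([.48,-.14,.28],[np.sin(p),0,np.cos(p)],[np.cos(p),0,-np.sin(p)])
E
```

```text
inc [351.8  12.8 -88. ] [ 45.4 -87.1 -41.4]
```

Call:
arm_command(
  increments=[85,352,13,-88,45,-87,-41,85,352,13,-88,45,-87,-41,85,352,13,-88,45,-87,-41,85,352,13,-88,45,-87,-41,85,352,13,-88,45,-87,-41,85,352,13,-88,45,-87,-41,85,352,13,-88,45,-87,-41,85,352,13,-88,45,-87,-41],
)

```text
clock: 16.88
tool_pos: [0.5294, -0.1633, 0.2889]
tool_rot: [-0.645, -0.057, -0.381, 0.659]
contact_force: [-0.4, 0.4, -0.4]
finger_gap: 0.0849
```

```bash
python3 - <<'E'
from h import *
st=status.read_state();print(T(st).round(3),st['joint_pos'].round(2))
p=np.radians(35);plan([.48,-.14,.28],[np.sin(p),0,np.cos(p)],[np.cos(p),0,-np.sin(p)])
E
```

```text
[[ 0.703  0.576  0.418  0.529]
 [-0.43  -0.124  0.894 -0.163]
 [ 0.567 -0.808  0.161  0.289]
 [ 0.     0.     0.     1.   ]] [-0.68 -0.84 -0.72  1.12  0.27 -0.11]
inc [-49.8 -24.1  -1.2] [ 11.3 -24.2 -17.6]
```

```bash
python3 - <<'E'
from h import *
im,d=grab('wrist');cv2.imwrite('pics/w7.png',im[...,::-1]);print(project('wrist',[.695,-.165,.26]),np.load('last_wrist.npz')['K'])
E
```

```text
[[410.45407887 380.20345831]] [[393.36570334   0.         322.4438223 ]
 [  0.         393.36570334 244.08832947]
 [  0.           0.           1.        ]]
```

View pics/w7.png

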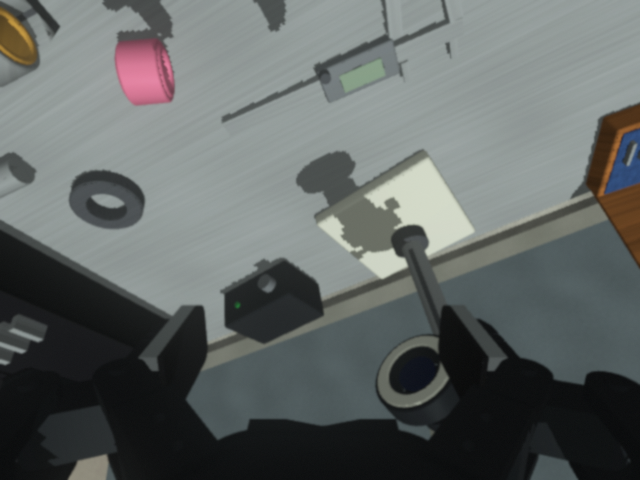

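The ring light is at about (418,373), its white face clearly visible, with the right edge behind a finger. I fit a plane and circle to the face.

```bash
cat >> h.py <<'E'
def ring(cx,cy,r=55):
    im,P=cloud('wrist');g=im.min(2).astype(int);h,w=g.shape;v,u=np.mgrid[:h,:w]
    k=(np.hypot(u-cx,v-cy)<r)&(g>130)&np.isfinite(P[...,0]);k&=np.linalg.norm(P-[.695,-.165,.26],axis=2)<.07
    Q=P[k]
    best=None;rng=np.random.default_rng(0)
    for _ in range(300):
        a,b,c=Q[rng.choice(len(Q),3,replace=False)];n=np.cross(b-a,c-a);l=np.linalg.norm(n)
        if l<1e-5: continue
        i=abs((Q-a)@(n/l))<.002
        if best is None or i.sum()>best.sum(): best=i
    Q=Q[best];m=Q.mean(0);n=np.linalg.svd(Q-m)[2][2];n*=np.sign(-n[0])
    e1=np.cross(n,[0,0,1]);e1/=np.linalg.norm(e1);e2=np.cross(n,e1)
    q=np.stack([(Q-m)@e1,(Q-m)@e2],1)
    # per-angle radial profile about a circle centre fitted to outermost points
    hull=cv2.convexHull(q.astype(np.float32)).reshape(-1,2)
    s=least_squares(lambda s:np.hypot(*(hull-s[:2]).T)-.035,[0,0],loss='soft_l1',f_scale=.001).x
    s3=least_squares(lambda s:np.hypot(*(hull-s[:2]).T)-s[2],[0,0,.035],loss='soft_l1',f_scale=.001).x
    rr=np.hypot(*(q-s[:2]).T);C=m+e1*s[0]+e2*s[1]
    print('n',k.sum(),len(Q),'C',C.round(4),'free r',s3.round(4),'radii',np.percentile(rr,[2,50,98]).round(4),'n',n.round(4),'elev deg',np.degrees(np.arcsin(-n[2])).round(2),'heading',np.degrees(np.arctan2(-n[1],-n[0])).round(2))
    print('focus',(C+.15*n).round(4),'bush ctr',(C+.167*n).round(4))
E
python3 - <<'E'
from h import *
ring(415,373)
E
```

```text
Traceback (most recent call last):
  File "h.py", line 61, in ring
    Q=Q[best];m=Q.mean(0);n=np.linalg.svd(Q-m)[2][2];n*=np.sign(-n[0])
                            ~~~~~~~~~~~~~~~~~~~~~^^^
IndexError: index 2 is out of bounds for axis 0 with size 1
```

```bash
python3 - <<'E'
from h import *
im,P=cloud('wrist')
for u,v in ((383,375),(395,352),(425,342),(400,400),(418,375),(440,410)): print(u,v,im[v,u],P[v,u].round(3))
E
```

```text
383 375 [103 108  98] [ 0.719 -0.189  0.242]
395 352 [103 107  98] [ 0.724 -0.175  0.225]
425 342 [104 108  99] [ 0.718 -0.149  0.228]
400 400 [102 106  98] [ 0.703 -0.178  0.269]
418 375 [14 18 27] [ 0.715 -0.162  0.252]
440 410 [38 42 45] [ 0.706 -0.153  0.282]
```

```bash
sed -i 's/(g>130)/(g>75)/' h.py; python3 - <<'E'
from h import *
ring(415,373)
E
```

```text
n 1744 1742 C [ 0.7112 -0.1599  0.2458] free r [0.0038 0.0043 0.0318] radii [0.0203 0.028  0.0342] n [-0.8924 -0.1599 -0.422 ] elev deg 24.96 heading 10.16
focus [ 0.5773 -0.1839  0.1825] bush ctr [ 0.5622 -0.1866  0.1753]
```

Call:
arm_command(
  increments=[85,-10,-20,65,0,0,0,85,-10,-20,65,0,0,0,85,-10,-20,65,0,0,0,85,-10,-20,65,0,0,0],
)

```text
clock: 17.42
tool_pos: [0.5428, -0.098, 0.3124]
tool_rot: [-0.646, -0.054, -0.381, 0.66]
contact_force: [0.2, -0.1, 0.0]
finger_gap: 0.085
```

```bash
python3 - <<'E'
from h import *
im,d=grab('wrist');st=status.read_state();print(st['tool_pos'],st['joint_pos'].round(2))
uv=project('wrist',[.711,-.16,.246])[0];print(uv)
ring(*uv)
x,y=uv.astype(int);cv2.imwrite('pics/w8.png',cv2.resize(im[max(0,y-80):y+80,max(0,x-100):x+100],None,fx=3,fy=3)[...,::-1])
E
```

```text
[ 0.5428547  -0.09823855  0.31250177] [-0.51 -0.84 -0.67  1.13  0.17  0.04]
[327.77713515 359.38716931]
n 1513 1513 C [ 0.7122 -0.1651  0.2452] free r [-0.0015  0.0033  0.0316] radii [0.0201 0.0277 0.034 ] n [-0.8929 -0.16   -0.4208] elev deg 24.88 heading 10.16
focus [ 0.5783 -0.1891  0.1821] bush ctr [ 0.5631 -0.1918  0.1749]
```

View pics/w8.png

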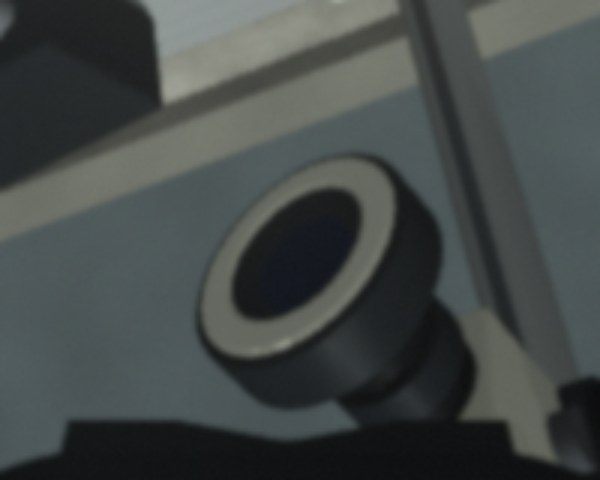

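The whole ring is visible: outer ellipse centred at crop (299,256), full-frame about (326.5,364.2). I intersect that ray with the face plane.

```bash
python3 - <<'E'
from h import *
z=np.load('last_wrist.npz');n=np.array([-.8927,-.16,-.4212]);n/=np.linalg.norm(n)
p0=np.array([.7122,-.1651,.2452])
o=z['M'][:3,3]
for u,v in ((326.5,364.2),):
    q=cv2.undistortPoints(np.array([[[u,v]]]),z['K'],z['D'])[0,0];d=z['M'][:3,:3]@[q[0],-q[1],-1]
    C=o+d*((p0-o)@n)/(d@n);print('C',C.round(4),'focus',(C+.15*n).round(4),'bush',(C+.167*n).round(4))
# image ellipse check: ellipse fit of bright blob
im=z['im'];g=im.min(2);P=cloud('wrist')[1];m=((g>75)&(abs((P-p0)@n)<.004)&(np.linalg.norm(P-C,axis=2)<.04)).astype(np.uint8)
c=max(cv2.findContours(m,0,1)[0],key=len);e=cv2.fitEllipse(c);print('ellipse',e)
q=cv2.undistortPoints(np.array([[e[0]]],float),z['K'],z['D'])[0,0];d=z['M'][:3,:3]@[q[0],-q[1],-1];C=o+d*((p0-o)@n)/(d@n);print('C',C.round(4),'focus',(C+.15*n).round(4),'bush',(C+.167*n).round(4))
a=np.radians(85.0);plan([.4407,-.3292,.20],[-np.cos(a),-np.sin(a),0])
E
```

```text
C [ 0.709  -0.1611  0.2504] focus [ 0.5751 -0.1851  0.1872] bush [ 0.5599 -0.1878  0.18  ]
ellipse ((325.78814697265625, 364.2328796386719), (44.81690979003906, 78.50992584228516), 42.85673522949219)
C [ 0.7093 -0.1618  0.2501] focus [ 0.5754 -0.1858  0.1869] bush [ 0.5602 -0.1885  0.1798]
inc [ -35.1   61.4 -267.3] [-28.7  64.5  24.7]
```

Call:
arm_command(
  increments=[85,-35,61,-267,-28.7,64.5,24.7,85,-35,61,-267,-28.7,64.5,24.7,85,-35,61,-267,-28.7,64.5,24.7,85,-35,61,-267,-28.7,64.5,24.7,85,-35,61,-267,-28.7,64.5,24.7,85,-35,61,-267,-28.7,64.5,24.7,85,-35,61,-267,-28.7,64.5,24.7,85,-35,61,-267,-28.7,64.5,24.7],
)

```text
clock: 18.48
tool_pos: [0.4411, -0.3295, 0.1996]
tool_rot: [-0.478, 0.522, -0.52, 0.479]
contact_force: [0.4, -0.0, 0.3]
finger_gap: 0.0852
```

Call:
arm_command(
  increments=[85,0,0,0,0,0,0,85,0,0,0,0,0,0],
)

```text
clock: 18.73
tool_pos: [0.4412, -0.3284, 0.202]
tool_rot: [0.478, -0.519, 0.521, -0.479]
contact_force: [-0.2, -0.1, 0.2]
finger_gap: 0.0851
```

```bash
python3 - <<'E'
from h import *
st=status.read_state();grab('wrist');im,P=cloud('wrist');print(st['tool_pos'],st['joint_pos'].round(2))
c,a,z=fitcyl(P,(.4407,-.3292),85,z=.046,rad=.04,zmin=.05)
a=np.radians(a);plan([*c,.044],[-np.cos(a),-np.sin(a),0])
E
```

```text
[ 0.44120323 -0.32836743  0.20204346] [-0.88 -0.06 -0.15  1.47  0.    0.78]
n 3063 2786 ctr [ 0.4409 -0.33  ] axis yaw 85.0 z 0.0464 shell len 0.0294 rms 0.0007
inc [  1.6 158.1  -0.6] [-0.2  0.2  0.1]
```

Call:
arm_command(
  increments=[85,1.6,50,-0.6,0,0,0,85,1.6,100,-0.6,0,0,0,85,1.6,140,-0.6,0,0,0,85,1.6,158,-0.6,0,0,0,85,1.6,158,-0.6,0,0,0,70,1.6,158,-0.6,0,0,0,55,1.6,158,-0.6,0,0,0,30,1.6,158,-0.6,0,0,0],
  newtons=70,
)

```text
clock: 19.77
tool_pos: [0.4404, -0.3308, 0.0453]
tool_rot: [0.479, -0.52, 0.521, -0.478]
contact_force: [-10.0, 1.5, 11.5]
finger_gap: 0.0462
```

Call:
arm_command(
  increments=[30,0,0,0,0,0,0,30,0,0,0,0,0,0,30,0,0,0,0,0,0,30,0,-20,0,0,0,0,30,0,-60,0,0,0,0,30,0,-110,0,0,0,0,30,0,-140,0,0,0,0,30,0,-140,0,0,0,0],
)

```text
clock: 20.78
tool_pos: [0.4418, -0.3313, 0.1865]
tool_rot: [0.478, -0.519, 0.523, -0.479]
contact_force: [-0.0, 0.3, -3.9]
finger_gap: 0.0466
```

```bash
cat >> h.py <<'E'
def final(L=.034,C=np.array([.7092,-.1615,.2502])):
    st=status.read_state();M=T(st);np.save('Tlast.npy',M);grab('wrist');print(st['tool_pos'],st['joint_pos'].round(2),st['contact_force'].round(1),st['finger_gap'])
    c,a=held(L)
    n=np.array([-.8927,-.16,-.4212]);n/=np.linalg.norm(n)
    b=M[:3,:3]@a;e=M[:3,:3]@c+M[:3,3]-(C+.167*n);print('bush err mm',(e*1000).round(1),'along axis',(e@-n*1000).round(1),'angle deg',np.degrees(np.arccos(abs(b@n))).round(1))
    x=-n;y=np.array([0,0,-1.]);y-=x*(x@y);y/=np.linalg.norm(y);G=np.stack([x,y,np.cross(x,y)],1)
    p=C+.167*n-G@c;print('tcp',p.round(4));plan(p,x,y);plan(p+.06*n+[0,0,.06],x,y)
E
python3 - <<'E'
from h import *
final()
E
```

```text
[ 0.44179872 -0.33126905  0.1864705 ] [-0.88 -0.05 -0.18  1.44  0.    0.77] [-0.   0.3 -3.9] 0.04661787547802966
held n 13888 12010 ctr mm [-0.7 -0.8  0.6] axis [ 0.998 -0.063 -0.003] len 0.0293
bush err mm [-117.6 -142.4    7.4] along axis -124.7 angle deg 77.9
tcp [ 0.5611 -0.1887  0.1794]
inc [-151.5    4.9  107.6] [  22.7 -103.2  -17.3]
inc [-137.3  -30.    55.1] [  22.7 -103.2  -17.3]
```

Call:
arm_command(
  increments=[30,-137,-30,55,22.7,-103.2,-17.3,30,-137,-30,55,22.7,-103.2,-17.3,30,-137,-30,55,22.7,-103.2,-17.3,30,-137,-30,55,22.7,-103.2,-17.3,30,-137,-30,55,22.7,-103.2,-17.3,30,-137,-30,55,22.7,-103.2,-17.3,30,-137,-30,55,22.7,-103.2,-17.3,30,-137,-30,55,22.7,-103.2,-17.3],
)

```text
clock: 21.82
tool_pos: [0.5064, -0.1974, 0.2111]
tool_rot: [-0.68, -0.063, -0.193, 0.705]
contact_force: [0.2, -0.8, -1.3]
finger_gap: 0.0463
```

```bash
python3 - <<'E'
from h import *
final()
E
```

```text
[ 0.50637071 -0.19738482  0.21113635] [-0.75 -0.49 -0.54  1.24  0.25 -0.53] [ 0.2 -0.8 -1.3] 0.04634076048564143
held n 13901 12023 ctr mm [ 0.1 -0.4  0.3] axis [ 0.998 -0.061 -0.001] len 0.0293
bush err mm [-53.7  -8.9  31.7] along axis -36.0 angle deg 20.0
tcp [ 0.5602 -0.1885  0.1794]
inc [37.  48.8 15.8] [  4.2 -19.5  -3.5]
inc [ 1.7 -2.9 -0.1] [  4.2 -19.5  -3.5]
```

Reachable so far. I finish the rotation at the pre-pose, then approach.

Call:
arm_command(
  increments=[30,2,-3,0,4.2,-19.5,-3.5,30,2,-3,0,4.2,-19.5,-3.5,30,10,10,5,4.2,-19.5,-3.5,30,20,25,10,4.2,-19.5,-3.5,30,30,40,14,4.2,-19.5,-3.5,30,37,49,15.8,4.2,-19.5,-3.5,30,37,49,15.8,4.2,-19.5,-3.5,30,37,49,15.8,4.2,-19.5,-3.5],
)

```text
clock: 22.88
tool_pos: [0.5613, -0.1897, 0.182]
tool_rot: [-0.675, -0.207, -0.096, 0.701]
contact_force: [0.1, 0.3, -2.7]
finger_gap: 0.0464
```

```bash
python3 - <<'E'
from h import *
final()
im,d=grab('side');print(project('side',[.5751,-.1855,.187]).round(),project('side',[.7092,-.1615,.2502]).round())
cv2.imwrite('pics/s9.png',cv2.resize(im[140:340,300:500],None,fx=3,fy=3)[...,::-1])
# independent ring check from side/top clouds: bush shell points
E
```

```text
[ 0.56131027 -0.18973968  0.18197237] [-0.71 -0.36 -0.51  1.13  0.33 -0.82] [ 0.1  0.3 -2.7] 0.046390332748896985
held n 13923 12033 ctr mm [ 0.2 -0.3  0. ] axis [ 0.998 -0.061 -0.001] len 0.0294
bush err mm [ 1.3 -1.5  2.5] along axis 2.0 angle deg 3.6
tcp [ 0.56   -0.1883  0.1795]
inc [-2.1  2.1  1.8] [ 0.3 -0.9 -0. ]
inc [-36.8 -52.4   1. ] [ 0.3 -0.9 -0. ]
[[323. 270.]] [[375. 239.]]
```

View pics/s9.png

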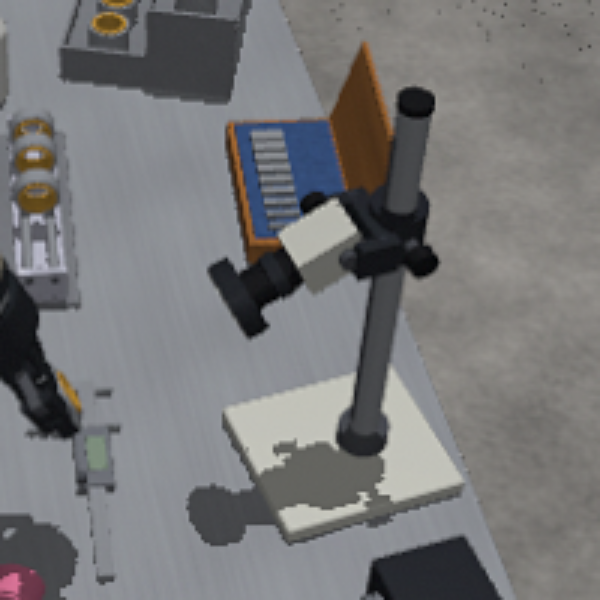

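Side view: the bush's bronze end at crop (70,390) faces the ring at (235,300), in line with its axis. I cross-check lens and bush with the fixed cameras' depth, while making the small correction.

Call:
arm_command(
  increments=[30,-2,2,1.8,0,-0.9,0,30,-2,2,1.8,0,-0.9,0,30,-2,2,1.8,0,-0.9,0,30,-2,2,1.8,0,-0.9,0],
)

```text
clock: 23.48
tool_pos: [0.5602, -0.1883, 0.1794]
tool_rot: [-0.676, -0.213, -0.091, 0.7]
contact_force: [-0.2, -0.6, -1.7]
finger_gap: 0.0462
```

```bash
python3 - <<'E'
from h import *
final()
C=np.array([.7092,-.1615,.2502]);n=np.array([-.8927,-.16,-.4212]);n/=np.linalg.norm(n)
y=np.cross([0,0,1],-n);y/=np.linalg.norm(y);z=np.cross(-n,y)
for cam in ('top','side'):
    grab(cam);im,P=cloud(cam);Q=(P.reshape(-1,3)-C)@np.stack([-n,y,z],1);col=im.reshape(-1,3).astype(int)
    k=(abs(Q[:,0])<.02)&(np.hypot(Q[:,1],Q[:,2])<.05);q=Q[k];print(cam,'ring',k.sum(),np.percentile(q,[1,5,50,95,99],axis=0).T.round(4).tolist())
    k=(abs(Q[:,0]+.155)<.03)&(np.hypot(Q[:,1],Q[:,2])<.05)&(col[:,0]-col[:,2]>40);q=Q[k]
    print(cam,'bronze',k.sum(),np.percentile(q,[2,50,98],axis=0).T.round(4).tolist() if k.sum() else '')
    for c,L in (((.6015,.2034),.025),((.4887,.1911),.034)): fitcyl(P,c,84.6,z=.064,rad=L,zmin=.066)
E
```

```text
[ 0.56016026 -0.18826756  0.17936005] [-0.71 -0.36 -0.52  1.12  0.33 -0.84] [-0.2 -0.6 -1.7] 0.04616253689215066
held n 13899 12011 ctr mm [ 0.2 -0.3  0. ] axis [ 0.998 -0.061 -0.001] len 0.0293
bush err mm [ 0.1 -0.  -0.2] along axis 0.0 angle deg 3.5
tcp [ 0.5601 -0.1883  0.1795]
inc [-0.1 -0.2  0. ] [ 0.3  0.1 -0. ]
inc [-34.8 -54.6  -0.2] [ 0.3  0.1 -0. ]
top ring 361 [[-0.003, -0.0007, 0.0103, 0.0187, 0.0193], [-0.037, -0.0321, 0.0006, 0.0279, 0.0299], [-0.0197, -0.0037, 0.023, 0.0317, 0.0337]]
top bronze 51 [[-0.1613, -0.1551, -0.1525], [-0.0173, -0.0048, 0.0124], [-0.02, -0.013, 0.0186]]
n 173 118 ctr [0.5997 0.2017] axis yaw 77.1 z 0.0614 shell len 0.0213 rms 0.0016
n 346 257 ctr [0.4871 0.1897] axis yaw 86.7 z 0.0621 shell len 0.0404 rms 0.0016
side ring 253 [[-0.0026, -0.0016, 0.0082, 0.0182, 0.0193], [-0.0398, -0.0379, -0.0243, 0.0126, 0.0195], [-0.0202, -0.0127, 0.0201, 0.0315, 0.0341]]
side bronze 31 [[-0.1566, -0.1542, -0.153], [-0.0179, 0.0032, 0.015], [-0.0187, -0.001, 0.0201]]
n 93 59 ctr [0.5982 0.2012] axis yaw 89.3 z 0.0606 shell len 0.0268 rms 0.0017h.py:35: RuntimeWarning: Mean of empty slice.
  Qm=Q[:,:2].mean(0)
  ret = um.true_divide(
Traceback (most recent call last):
  File "h.py", line 36, in fitcyl
    s=least_squares(g,[*Qm,np.radians(yaw),z],loss='soft_l1',f_scale=.001).x
      ~~~~~~~~~~~~~^^^^^^^^^^^^^^^^^^^^^^^^^^^^^^^^^^^^^^^^^^^^^^^^^^^^^^^
ValueError: Initial guess is outside of provided bounds
```

The fixed cameras agree: end about 152 mm from the face, about 2 mm lateral error. I let it settle, then hand in.

Call:
arm_command(
  increments=[30,0,0,0,0,0,0,30,0,0,0,0,0,0,30,0,0,0,0,0,0,30,0,0,0,0,0,0],
)

```text
clock: 24.12
tool_pos: [0.5602, -0.1882, 0.1793]
tool_rot: [-0.676, -0.213, -0.091, 0.7]
contact_force: [0.4, -0.3, -2.7]
finger_gap: 0.046
```

```bash
python3 - <<'E'
from h import *
st=status.read_state();print(st['tool_pos'].round(4),abs(st['joint_vel']).max().round(4),st['finger_gap']);print(workorder.hand_in())
E
```

```text
[ 0.5602 -0.1882  0.1793] 0.0028 0.046028232182141866
the job is handed in; nothing more can be done
None
```

I laid the short and long bushes on their own rows and handed the job in at about 24 s. The arm was still holding the medium bush by its shell at the focus point. No verdict was reported.

**Rows:** after release, the wrist camera put both bushes within about 1.5 mm of their targets. They sat at rail height (z about 64 mm) with the bore within 0.3° of the row direction. The second stock bush in each row had not moved.

**Medium bush:** the wrist camera put it within 1 mm of the target worked out from the ring-light fit, and the arm was still. The fixed cameras put its end about 152 mm from the ring face, with about 2 mm of sideways error.

**Checks that disagreed or failed:**
- **Bore angle:** the cylinder fit gave 3.5° off the lens axis, inside the 8° limit. I took that as fit bias, because the short bush fitted as tilted too but touched down level on the rails.
- **Fixed cameras:** they read the rack bushes 1.5–3 mm off the wrist camera. The top camera also put the short bush's bore about 7.5° off the row direction (side camera about 5°), from few points, against 0.2° by the wrist camera.
- **Long bush from the side:** it had no side-camera check, because the arm hid it there and the fit failed.

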